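# Uncap camera heads and load the inspection stand

### The arm

A 6-joint arm with a two-finger parallel gripper is mounted at the origin on the work surface. World frame = base frame: x ahead of the robot, y to its left, z up, the work surface at z = 0. Lengths are in m, angles in rad, forces in N, time in s.
With the tool pointing down it reaches from about 0.35 to 0.775 m from the base axis. Payload 7.3 kg.
Tool frame: the origin (TCP) lies midway between the tips of the shut fingers; the grasp point (between the pads) lies 19 mm behind it (arm.grip_point_offset is the distance from the TCP to the grasp point, in m); z points along the fingers, y is the line along which they close (so a half turn about z gives the same grasp; the last joint's range is limited). The gripper opens to 92 mm and grips with 3 to 60 N. Pads are 19 mm wide; open, the fingers measure 130 mm over their backs; the gripper's body (75 mm by 190 mm) begins 47 mm behind the grasp point.
Start: joints at [1.024, 0.342, 1.524, -0, 1.275, -0.146], TCP at [0.205, 0.483, 0.227] pointing down, gripper open.
Joint ranges: [-2.53, 2.53], [-0.77, 2.02], [0.04, 2.7], [-1, 4.14], [0.28, 2.66], [-3.11, 3.11]. Speed limits (rad/s): [2.57, 2.57, 3.14, 3.14, 3.14, 3.14].

### API

Orientations are given as a 3x3 rotation matrix whose columns are the frame's x, y, z axes.
In Python, from rig import arm gives the robot as it stands.
- The arm moves only by the shell command python3 -m jog 'ROWS' [OPENING] [FORCE]. ROWS is a JSON object of lists of equal length, an entry for each row: "dp": the shift along the world's x, y, z in units of 40 cm (1.0 is 40 cm), a list of three; "twist": the turn about the world's z in units of 90 degrees (1.0 is 90 degrees). A call has 1 to 8 rows; each row is the pose to reach, as a shift and turn from the pose commanded when the call began; what a row does not reach only later rows make up. A row lasts 1/10 s, in which the tool goes at most 50 mm and 8.59 degrees, less where a joint would pass 70% of its speed; a pose out of reach is approached as far as the arm can. A call with a number of a shift or a turn outside -1 to 1 is refused whole. A call with a gripper value outside its range is refused whole. OPENING is the opening, from 0 (shut) to 1 (fully open), set as the call begins (- or left out, the last holds). The fingers move at their own pace and stop on an object; FORCE is the grip in N (left out, the last holds). Time passes only in rows, so rows that repeat a pose let the fingers close. It gives the time, the measured TCP pose, the force, the opening and the grip force at its end, in the units of the state.
- arm.read_state(): the state, without advancing time (a new reading comes with each control period).
- arm.camera(name): name is "side" or "top" or "wrist"; returns (picture, depth): 400x640x3 uint8, red, green, blue; 400x640 float32, m along the optical axis (not along the pixel's ray), 0 where there is no reading.
- arm.camera_info(name): a dict with "intrinsics" (3x3 intrinsics, pixels), "eye" and "rotation" of the camera in the world. Camera axes: x right, y up, looking along -z (the intrinsics and any distortion apply to the point x, -y, -z); pixel columns grow to the right and rows downward; lengths in m; the calibration is good to about 2 mm. A picture is of the moment at which its call begins: read the wrist's pose just before it. camera_info takes no time and is no camera call; for the wrist camera it gives the pose at the moment of the call.
- arm.hand_in(): hands the job in; it is judged then, once.
Trained networks look in the newest picture that a camera, given by its name, has taken for a name from the list of things; names that differ only in an ending like _2 or _b are one class to them, and where a whole thing is asked for, a point or a joint stands for the part that bears it (a point fixed in the world has none). Each returns a list of dicts, best first, with "score" (0 to 1); they miss things now and then, are a little off and sometimes report something else, mostly with a low value. They report only what shows in the picture. A call takes as long as a camera call.
- arm.look_for(camera, target): "centre" ([row, column] in pixels, amid what is visible of it).
- arm.spot_point(camera, target): "centre" ([row, column] in pixels: a listed point, or the origin of a listed thing).
The state is a dict: "t": time; "joint_pos": joint angles; "joint_vel": joint speeds; "tau": joint torques, N m; "ee_pos": TCP position; "tool_rot": TCP orientation; "contact_force": force on the tool from outside, world axes, zero at the start; "moment": the same for the moment, N m; "opening": opening from 0.0 (shut) to 1.0 (fully open); "grip_force": force on a finger pad.
Only numpy, scipy, OpenCV 4.12 (cv2) and the standard library are available. Lean on these libraries where they do the work, as an engineer would, in place of code of your own. Each camera call takes 0.05 s, during which the arm holds its last target. There are 200 camera calls.

### The job

Get every camera head on the bench ready for lens inspection: take off its lens cap, if it still wears one, and set the cap, open side down, flat in a recess of the cap tray, one to a recess, and stand the head, lens outwards, flat on the sloped stand on one of the marked pads, square to and against the ledge, one to a pad. When all the heads are on the stand and all the caps in the tray, press the stand's light button fully down and let go; leave the other things on the bench where they are.

Things in the scene. Friction and masses are not known exactly. Their poses are not given: they have to be found in the camera images.
- head1: camera head: square aluminium housing 46 x 46 mm and 34 mm high, with a round dark lens barrel 36 mm in diameter standing 26 mm above its middle (60 mm high in all), about 0.26 kg; hold it by the barrel or by two opposite sides. Origin: centre of its underside; z towards the lens, x and y along the housing's sides
- cap1: loose black lens cap, slipped over the lens barrel of the head of the same number: round, 46 mm across, 22 mm high, 30 g, top 3 mm thick, open below; it lifts straight off. Origin: centre of its open rim; z towards its closed top. On the head its rim is 41 mm above the head's underside and its top 63 mm. Absent if that head is already uncapped
- head2: another camera head, the same as head1
- cap2: lens cap of head2, the same as cap1; may be absent
- head3: another camera head, the same as head1
- cap3: lens cap of head3, the same as cap1; may be absent
- head4: another camera head, the same as head1
- cap4: lens cap of head4, the same as cap1; may be absent
- tray: cap tray: fixed grey block 156 x 156 x 14 mm with four round recesses 54 mm across and 7 mm deep (their floors 7 mm above the bench), centred at x = +-37 mm, y = +-37 mm from its origin. Origin: centre of its underside, z up
- deck: dark sloped plate of the inspection stand (fixed), 112 mm along the slope (x) by 352 mm across (y), rising away from the robot at 0.30 rad (17 degrees). Origin: middle of its upper face, 68 mm above the bench; x up the slope, y along the ledge, z out of the face. Pads: four black 52 mm squares at y = -120, -40, +40, +120 mm; a head against the ledge has its origin at x = -27 mm
- stand: inspection stand; origin on the bench below the deck's middle. A ledge 22 mm high runs along the deck's low edge, its inner face at x = -50 mm in the deck's frame, and end walls as high at y = +-172 mm (the low side leaves no finger room); a light bar 18 mm high runs along the high edge, its face at x = +42 mm. The deck's low edge is 51 mm above the bench, its high edge 84 mm
- lamp_button (a joint): travel of the stand's light button: 0 up, 0.006 m fully down, sprung, about 5 N; it rises again when released
- lamp_button_top (a point): centre of the top of the light button (white, 26 mm across, in a black collar 42 mm across), on the low grey block at the left (+y) end of the stand, pressed straight down
- tape_roll: roll of amber tape lying flat, 76 mm across, 19 mm high; not part of the job. Origin at its underside
- driver: screwdriver, 170 mm long, lying; not part of the job. Origin at its underside
- wheel_unit: reaction wheel unit, 50 x 50 mm base, 28 mm high, brass drum; not part of the job. Origin at its underside
- board_card: small green circuit card 60 x 45 mm; not part of the job. Origin at its underside
- jar: yellow jar 48 mm across, 50 mm high; not part of the job. Origin at its underside
- tweezers: tweezers, 140 mm long, lying; not part of the job. Origin at its underside

How it is judged:
On the way, in this order (a step that is already met when the one before it is completed fails the run):
1. every cap lies in the tray and every head stands on the sloped deck (angle between each of cap1, cap2, cap3, cap4's own z axis and vertical below 0.12 rad and z of cap1 in the frame of tray between 0.004 and 0.01 m and ((x of cap1 in the frame of tray between -0.046 and -0.028 m and y of cap1 in the frame of tray between -0.046 and -0.028 m) or (x of cap1 in the frame of tray between -0.046 and -0.028 m and y of cap1 in the frame of tray between 0.028 and 0.046 m) or (x of cap1 in the frame of tray between 0.028 and 0.046 m and y of cap1 in the frame of tray between -0.046 and -0.028 m) or (x of cap1 in the frame of tray between 0.028 and 0.046 m and y of cap1 in the frame of tray between 0.028 and 0.046 m)) and angle between the z axis of each of head1, head2, head3, head4 and the z axis of deck, either way round below 0.1 rad and angle between each of head1, head2, head3, head4's own z axis and vertical below 0.7 rad and (angle between the x axis of head1 and the x axis of deck, either way round below 0.2 rad or angle between the x axis of head1 and the y axis of deck, either way round below 0.2 rad) and z of head1 in the frame of deck between -0.003 and 0.003 m and x of head1 in the frame of deck between -0.031 and -0.02 m and (y of head1 in the frame of deck between -0.135 and -0.105 m or y of head1 in the frame of deck between -0.055 and -0.025 m or y of head1 in the frame of deck between 0.025 and 0.055 m or y of head1 in the frame of deck between 0.105 and 0.135 m) and z of cap2 in the frame of tray between 0.004 and 0.01 m and ((x of cap2 in the frame of tray between -0.046 and -0.028 m and y of cap2 in the frame of tray between -0.046 and -0.028 m) or (x of cap2 in the frame of tray between -0.046 and -0.028 m and y of cap2 in the frame of tray between 0.028 and 0.046 m) or (x of cap2 in the frame of tray between 0.028 and 0.046 m and y of cap2 in the frame of tray between -0.046 and -0.028 m) or (x of cap2 in the frame of tray between 0.028 and 0.046 m and y of cap2 in the frame of tray between 0.028 and 0.046 m)) and (angle between the x axis of head2 and the x axis of deck, either way round below 0.2 rad or angle between the x axis of head2 and the y axis of deck, either way round below 0.2 rad) and z of head2 in the frame of deck between -0.003 and 0.003 m and x of head2 in the frame of deck between -0.031 and -0.02 m and (y of head2 in the frame of deck between -0.135 and -0.105 m or y of head2 in the frame of deck between -0.055 and -0.025 m or y of head2 in the frame of deck between 0.025 and 0.055 m or y of head2 in the frame of deck between 0.105 and 0.135 m) and z of cap3 in the frame of tray between 0.004 and 0.01 m and ((x of cap3 in the frame of tray between -0.046 and -0.028 m and y of cap3 in the frame of tray between -0.046 and -0.028 m) or (x of cap3 in the frame of tray between -0.046 and -0.028 m and y of cap3 in the frame of tray between 0.028 and 0.046 m) or (x of cap3 in the frame of tray between 0.028 and 0.046 m and y of cap3 in the frame of tray between -0.046 and -0.028 m) or (x of cap3 in the frame of tray between 0.028 and 0.046 m and y of cap3 in the frame of tray between 0.028 and 0.046 m)) and (angle between the x axis of head3 and the x axis of deck, either way round below 0.2 rad or angle between the x axis of head3 and the y axis of deck, either way round below 0.2 rad) and z of head3 in the frame of deck between -0.003 and 0.003 m and x of head3 in the frame of deck between -0.031 and -0.02 m and (y of head3 in the frame of deck between -0.135 and -0.105 m or y of head3 in the frame of deck between -0.055 and -0.025 m or y of head3 in the frame of deck between 0.025 and 0.055 m or y of head3 in the frame of deck between 0.105 and 0.135 m) and z of cap4 in the frame of tray between 0.004 and 0.01 m and ((x of cap4 in the frame of tray between -0.046 and -0.028 m and y of cap4 in the frame of tray between -0.046 and -0.028 m) or (x of cap4 in the frame of tray between -0.046 and -0.028 m and y of cap4 in the frame of tray between 0.028 and 0.046 m) or (x of cap4 in the frame of tray between 0.028 and 0.046 m and y of cap4 in the frame of tray between -0.046 and -0.028 m) or (x of cap4 in the frame of tray between 0.028 and 0.046 m and y of cap4 in the frame of tray between 0.028 and 0.046 m)) and (angle between the x axis of head4 and the x axis of deck, either way round below 0.2 rad or angle between the x axis of head4 and the y axis of deck, either way round below 0.2 rad) and z of head4 in the frame of deck between -0.003 and 0.003 m and x of head4 in the frame of deck between -0.031 and -0.02 m and (y of head4 in the frame of deck between -0.135 and -0.105 m or y of head4 in the frame of deck between -0.055 and -0.025 m or y of head4 in the frame of deck between 0.025 and 0.055 m or y of head4 in the frame of deck between 0.105 and 0.135 m)), for 0.2 s.
2. the light button is pressed down (value of joint lamp_button above 0.0045 m), for 0.05 s.
At the end, for the whole second after the job is handed in: Each cap present lies open side down on a recess floor (7 degrees, 9 mm of centre); each head is lens out, flat on the deck (6 degrees, 3 mm), square within 11 degrees, under 7 mm from the ledge, within 15 mm sideways of a pad; all at rest, button up (all of step 1 and linear speed of each of head1, head2, head3, head4, cap1, cap2, cap3, cap4 below 0.02 m/s and value of joint lamp_button below 0.002 m); the robot touches nothing.
It fails at once if another thing on the bench was shifted by more than 5 cm (distance of any of tape_roll, driver, wheel_unit, board_card, jar, tweezers from where it was at the start of the episode above 0.05 m).
Of cap1, cap2, cap3, cap4 only 2 to 4 are there at a start; the rules pass over those that are not, and their reading is None.
At some moment in a run one of head1, head2, head3, head4 may be knocked a few centimetres aside while the robot is not near it.
Once in a run the grip may slacken for a moment while it holds something.
It also fails if it takes over 208 s, if anything falls off the work surface, if the arm or the gripper's body presses on something with over 40 N, if the wrist force passes 120 N, or if a joint passes its speed limit or range.

## Working session

There is one attempt and no reset: what is moved stays moved. The work goes in short steps, Python scripts to look and compute and a shell command to move; the robot and the scene stay as the last step left them, time stands still between calls to the robot, and variables do not carry over. Pictures are saved under pics/ and viewed, at most 14 in all, crops included, and the job is handed in when it is done.

```bash
ls; mkdir -p pics; cat > h.py <<'E'
import numpy as np, cv2
from rig import arm
def grab(c):
    info=arm.camera_info(c); rgb,d=arm.camera(c); return rgb,d,info
def pt(info,d,r,c,dep=None):
    K=np.array(info["intrinsics"]);z=d[int(round(r)),int(round(c))] if dep is None else dep
    x=(c-K[0,2])/K[0,0]*z;y=(r-K[1,2])/K[1,1]*z
    return np.array(info["eye"])+np.array(info["rotation"])@np.array([x,-y,-z])
def cloud(info,d):
    K=np.array(info["intrinsics"]);r,c=np.mgrid[:d.shape[0],:d.shape[1]]
    P=np.stack([(c-K[0,2])/K[0,0]*d,-(r-K[1,2])/K[1,1]*d,-d],-1)
    P=P@np.array(info["rotation"]).T+np.array(info["eye"]); P[d==0]=np.nan
    return P
def save(rgb,n): cv2.imwrite(f"pics/{n}.png",rgb[:,:,::-1])
E
python3 - <<'E'
from h import *
for c in ("top","side"):
    rgb,d,info=grab(c); save(rgb,c+"0"); print(c,info)
    for n in ["head1","cap1","tray","deck","lamp_button_top"]:
        for o in arm.spot_point(c,n)[:6]:
            print(n,round(o["score"],2),np.round(o["centre"],1),np.round(pt(info,d,*o["centre"]),3))
E
```

```text
pics
top {'intrinsics': array([[372.95908586,   0.        , 319.00514881],
       [  0.        , 372.95908586, 198.46528745],
       [  0.        ,   0.        ,   1.        ]]), 'eye': array([ 0.49525879, -0.01974751,  1.15720924]), 'rotation': array([[ 0.00150073,  0.99829643, -0.05832661],
       [-0.99986473,  0.00245331,  0.01626354],
       [ 0.01637893,  0.05829431,  0.99816507]])}
head1 0.84 [233.5 382.2] [ 0.457 -0.223  0.062]
head1 0.5 [202.6 413.9] [ 0.549 -0.326  0.032]
head1 0.5 [187.4 383.9] [ 0.592 -0.229  0.063]
head1 0.49 [227.1 306.5] [ 0.475 -0.001  0.056]
cap1 0.72 [184.8 385.7] [ 0.6   -0.234  0.066]
cap1 0.6 [204.7 424. ] [ 0.542 -0.347  0.063]
cap1 0.22 [172.8 289.5] [0.634 0.049 0.066]
tray 0.57 [239.2 222.5] [0.437 0.254 0.015]
deck 0.87 [174.9 288.7] [0.629 0.052 0.063]
lamp_button_top 0.6 [164.5 214.4] [0.661 0.275 0.047]
side {'intrinsics': array([[375.80195078,   0.        , 323.31031078],
       [  0.        , 375.80195078, 197.47279605],
       [  0.        ,   0.        ,   1.        ]]), 'eye': array([ 0.17185441, -0.81730903,  0.68291567]), 'rotation': array([[ 0.90903179,  0.23341401, -0.34522327],
       [-0.41663884,  0.52607044, -0.74139192],
       [ 0.0085605 ,  0.81778224,  0.57546409]])}
head1 0.87 [219.2 298.6] [ 0.462 -0.029  0.018]
head1 0.86 [294.  384.2] [ 0.535 -0.365  0.025]
head1 0.78 [276.3 329.6] [ 0.45  -0.26   0.016]
head1 0.69 [257.4 379.4] [ 0.585 -0.263  0.026]
cap1 0.77 [247.1 382.8] [ 0.589 -0.266  0.062]
cap1 0.38 [151.9 273.2] [0.526 0.39  0.013]
tray 0.76 [176.5 260.8] [ 0.172 -0.817  0.683]
deck 0.69 [179. 339.] [0.629 0.051 0.063]
```

```bash
python3 - <<'E'
import cv2
im=cv2.imread("pics/top0.png");cv2.imwrite("pics/top0c.png",cv2.resize(im[110:300,170:490],(800,475),interpolation=cv2.INTER_CUBIC))
im=cv2.imread("pics/side0.png");cv2.imwrite("pics/side0c.png",cv2.resize(im[120:340,190:510],(800,550),interpolation=cv2.INTER_CUBIC))
E
```

```text
(no output)
```

View pics/top0c.png

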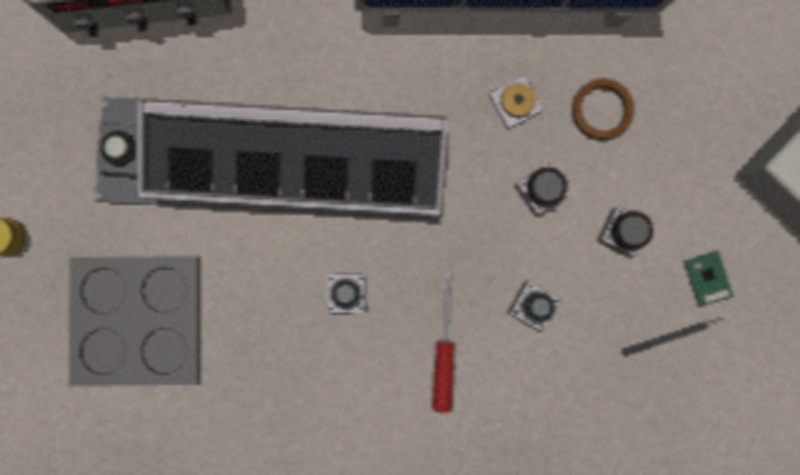

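View pics/side0c.png

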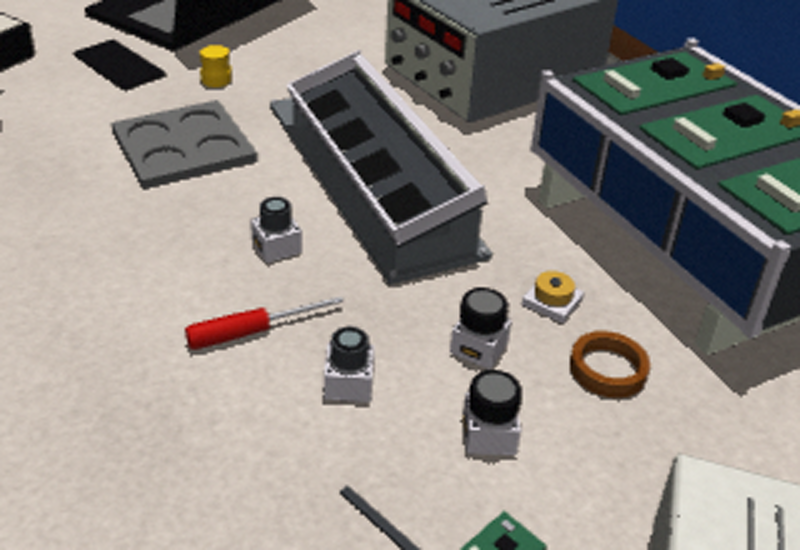

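The top view shows the stand at upper left with four empty pads and the button at its left end, and the tray at lower left. There are four heads: two bare, at crop (345,293) and (535,305), and two capped, at (545,185) and (630,230). The side view confirms that only two are capped.

```bash
cat >> h.py <<'E'
def rect(P,xy,R,z0,z1,full=True):
    m=(np.hypot(P[...,0]-xy[0],P[...,1]-xy[1])<R)&(P[...,2]>z0)&(P[...,2]<z1)
    q=P[m]
    if len(q)<5: return None
    (c,s,a)=cv2.minAreaRect((q[:,:2]*1000).astype(np.float32))
    return np.round(c,1),np.round(s,1),round(a,1),len(q),np.round(np.median(q,0)*1000,1)
E
python3 - <<'E'
from h import *
for c in ("top","side"):
    rgb,d,info=grab(c);P=cloud(info,d)
    print(c,"tray",rect(P,(.437,.254),.14,.009,.02))
    for n,xy in dict(A=(.47,-.003),B=(.452,-.226),C=(.588,-.232),D=(.539,-.345)).items():
        print(n,"hous",rect(P,xy,.042,.015,.039),"top",rect(P,xy,.042,.054,.07))
    # deck plane
    m=(np.abs(P[...,0]-.63)<.035)&(np.abs(P[...,1]-.05)<.15);q=P[m]
    for i in range(4):
        A=np.c_[q[:,:2]-[.629,.052],np.ones(len(q))];s=np.linalg.lstsq(A,q[:,2],rcond=None)[0];r=q[:,2]-A@s;q=q[np.abs(r)<max(.004,np.std(r))]
    print("deck",s,np.degrees(np.arctan2(s[1],s[0])),np.arctan(np.hypot(*s[:2])),len(q))
    print("stand", rect(P,(.629,.052),.2,.062,.12))
st=arm.read_state();print(st["ee_pos"],st["tool_rot"],st["opening"],st["t"])
rgb,d,info=grab("wrist");save(rgb,"w0");print(info)
E
```

```text
top tray (array([441.2, 251.7]), array([155. , 157.3]), 1.4, 1833, array([441. , 252.3,  13.6]))
A hous (array([475. ,  -6.6]), array([42. , 45.2]), 0.1, 108, array([472. ,  -8.2,  33.7])) top (array([475.5,  -5.4]), array([33.2, 33.1]), 45.1, 117, array([475.5,  -5.5,  60.2]))
B hous (array([ 459.3, -234.9]), array([45.8, 46.3]), 60.4, 114, array([ 460.3, -224.9,   34. ])) top (array([ 459.6, -235.2]), array([35. , 32.2]), 89.9, 123, array([ 458.3, -234.6,   60.1]))
C hous (array([ 598.7, -240.3]), array([45.7, 33.5]), 33.0, 51, array([ 591.6, -228. ,   32. ])) top (array([ 602.1, -244.4]), array([44.1, 43.4]), 18.7, 194, array([ 602.4, -244.4,   62.5]))
D hous (array([ 550.2, -346.4]), array([46.1, 47.3]), 65.6, 80, array([ 544.8, -329.9,   31.3])) top (array([ 550.5, -346.9]), array([44.9, 44.8]), 21.4, 198, array([ 549.6, -346.3,   62.6]))
deck [ 0.30355665 -0.01667619  0.06508607] -3.144441347573826 0.29513561827549484 2354
stand (array([620.5,  47.7]), array([329.2, 339.4]), 35.5, 3545, array([650.7,  56.1,  72.9]))
side tray (array([441.9, 251.9]), array([157.4, 163.8]), 0.4, 
[... 904 characters left out ...]
48.9]), array([316.9, 338.4]), 36.8, 2328, array([651.1,  22.3,  74.1]))
[0.20482781 0.48341077 0.22676361] [[-9.20718958e-01  3.90226343e-01  3.29338680e-05]
 [ 3.90226344e-01  9.20718951e-01  1.16706597e-04]
 [ 1.52191524e-05  1.20305640e-04 -9.99999993e-01]] 0.9977416966490357 0.7
{'intrinsics': array([[353.43557109,   0.        , 316.01751918],
       [  0.        , 353.43557109, 202.05342185],
       [  0.        ,   0.        ,   1.        ]]), 'eye': array([0.14368614, 0.50805489, 0.38467328]), 'rotation': array([[ 3.90512739e-01, -8.92203931e-01, -2.26874295e-01],
       [ 9.20597512e-01,  3.78508027e-01,  9.60827505e-02],
       [ 1.48333988e-04, -2.46381449e-01,  9.69172925e-01]])}
```

```bash
python3 -m jog --help | head -30
```

```text
invalid input: not JSON, or not a number
```

```bash
python3 -m jog '{"dp":[[0.86,-1,0.25],[0.86,-1,0.25],[0.86,-1,0.25],[0.86,-1,0.25],[0.86,-1,0.25],[0.86,-1,0.25],[0.86,-1,0.25],[0.86,-1,0.25]],"twist":[0.22,0.22,0.22,0.22,0.22,0.22,0.22,0.22]}' ; python3 - <<'E'
from h import *
s=arm.read_state();print(s["t"],s["ee_pos"],s["tool_rot"][:,1],s["joint_pos"])
E
```

```text
t: 1.55
ee_pos: [0.4556, 0.1914, 0.3]
tool_rot: [[-0.998, 0.055, 0.001], [0.055, 0.998, 0.0], [-0.001, 0.0, -1.0]]
contact_force: [1.0, 0.2, 0.9]
opening: 0.998
grip_force: 0.0
1.55 [0.45558617 0.19144723 0.29998217] [5.52745651e-02 9.98471110e-01 4.06218857e-04] [ 2.42451120e-01  2.35470577e-01  1.47005745e+00  2.20432355e-04
  1.43539172e+00 -1.27307202e+00]
```

```bash
python3 -m jog '{"dp":[[0.2,-0.3,0.1],[0.2,-0.3,0.1],[0.2,-0.3,0.1],[0.2,-0.3,0.1],[0.2,-0.3,0.1]],"twist":[0,0,0,0,0]}' ; python3 - <<'E'
from h import *
rgb,d,info=grab("wrist");save(rgb,"w1");np.savez("w1.npz",P=cloud(info,d))
for n in ["deck","lamp_button_top","tray","stand"]:
    for o in arm.spot_point("wrist",n)[:3]:
        print(n,round(o["score"],2),np.round(o["centre"],1),np.round(pt(info,d,*o["centre"]),3))
P=cloud(info,d)
print(arm.read_state()["t"],arm.read_state()["ee_pos"],"tray",rect(P,(.441,.252),.14,.009,.02))
m=(np.abs(P[...,0]-.63)<.035)&(np.abs(P[...,1]-.05)<.15);q=P[m]
for i in range(4):
    A=np.c_[q[:,:2]-[.629,.052],np.ones(len(q))];s=np.linalg.lstsq(A,q[:,2],rcond=None)[0];r=q[:,2]-A@s;q=q[np.abs(r)<.003]
print("deck",s,np.degrees(np.arctan2(s[1],s[0])),np.arctan(np.hypot(*s[:2])),len(q))
E
```

```text
t: 2.05
ee_pos: [0.5348, 0.0725, 0.339]
tool_rot: [[-0.998, 0.058, -0.001], [0.058, 0.998, 0.001], [0.001, 0.0, -1.0]]
contact_force: [1.2, 0.2, -0.1]
opening: 1.002
grip_force: 0.0
deck 0.92 [248.5 307.3] [0.638 0.054 0.069]
lamp_button_top 0.6 [242.6 464.7] [0.646 0.261 0.059]
tray 0.58 [ 84.6 447.1] [0.443 0.248 0.013]
stand 0.92 [231.4 307.8] [0.618 0.056 0.061]
stand 0.72 [192.2  24.2] [ 0.55  -0.322  0.034]
2.3 [0.53389353 0.07452034 0.33929119] tray (array([442.2, 252.7]), array([156.6, 157.3]), 0.6, 9966, array([438.9, 252.4,  14. ]))
deck [ 0.31198675 -0.01870729  0.06521988] -3.431450768556375 0.30292778756922856 8846
```

View pics/w1.png

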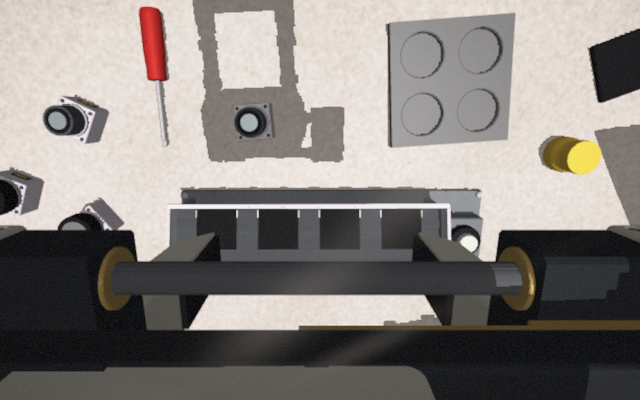

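The wrist view looks down on the stand with the gripper across it. The ledge (white strip at row 207), the four pads, the tray at (450,80), and the button at (465,243) are clear.

```bash
python3 - <<'E'
from h import *
P=np.load("w1.npz")["P"]
def an(P,name,yaw=-3.45,t=.30):
    c,s=np.cos(np.radians(yaw)),np.sin(np.radians(yaw));ct,st=np.cos(t),np.sin(t)
    R=np.array([[c*ct,-s,-c*st],[s*ct,c,-s*st],[st,0,ct]])
    o=np.array([.634,.054,.067]);Q=(P-o)@R
    f=lambda m:Q[m]
    deck=(np.abs(Q[...,0])<.035)&(np.abs(Q[...,1])<.16)&(np.abs(Q[...,2])<.006)
    print(name,"deck z",np.median(Q[deck],0),deck.sum())
    top=(np.abs(Q[...,2]-.022)<.006)&(np.abs(Q[...,1])<.2)&(np.abs(Q[...,0])<.08)
    q=Q[top]
    led=q[(q[:,0]<-.03)&(np.abs(q[:,1])<.15)]
    print("ledge x pct",np.percentile(led[:,0],[1,5,50,95,99]),"z",np.median(led[:,2]),len(led))
    b=np.polyfit(led[:,1],led[:,0],1);print("ledge slope deg",np.degrees(b[0]))
    for sg in(-1,1):
        w=q[(q[:,1]*sg>.15)&(np.abs(q[:,0])<.03)]
        if len(w):print("wall",sg,np.percentile(w[:,1],[1,5,50,95,99]),len(w))
    print("R",np.round(R,3).tolist())
an(P,"wrist")
for c in("top","side"):
    rgb,d,i=grab(c);an(cloud(i,d),c)
E
```

```text
wrist deck z [-0.01012632  0.00522551 -0.00020346] 9331
ledge x pct [-0.05236283 -0.05224625 -0.04957326 -0.04695397 -0.04683383] z 0.021502375476111495 1190
ledge slope deg -0.16168758067165315
wall -1 [-0.17311956 -0.17272941 -0.1703317  -0.1692358  -0.16889503] 121
wall 1 [0.1741524  0.17426832 0.1757322  0.17843101 0.1785799 ] 83
R [[0.954, 0.06, -0.295], [-0.057, 0.998, 0.018], [0.296, 0.0, 0.955]]
top deck z [ 0.00432405 -0.0868034  -0.00050413] 1148
ledge x pct [-0.05341498 -0.05223728 -0.04889395 -0.04678031 -0.04650423] z 0.02051031250614065 51
ledge slope deg -0.7099828177698652
wall -1 [-0.17345705 -0.17343112 -0.17141932 -0.16974775 -0.16948647] 30
R [[0.954, 0.06, -0.295], [-0.057, 0.998, 0.018], [0.296, 0.0, 0.955]]
side deck z [ 0.0001637  -0.01643317 -0.00061249] 1393
ledge x pct [-0.05308464 -0.05279005 -0.05034128 -0.04693079 -0.04636866] z 0.02071137526113096 143
ledge slope deg -0.24975340060664494
wall -1 [-0.17756931 -0.1766415  -0.17444678 -0.17001897 -0.1696931 ] 51
wall 1 [0.16914042 0.17053958 0.17337517 0.1774644  0.18146084] 33
R [[0.954, 0.06, -0.295], [-0.057, 0.998, 0.018], [0.296, 0.0, 0.955]]
```

```bash
python3 -m jog '{"dp":[[0.04,-1,-0.45],[0.04,-1,-0.45],[0.04,-1,-0.45],[0.04,-1,-0.45],[0.04,-1,-0.45],[0.04,-1,-0.45],[0.04,-1,-0.45],[0.04,-1,-0.45]],"twist":[0,0,0,0,0,0,0,0]}' 0.7 >/dev/null; python3 -m jog '{"dp":[[0,0,0],[0,0,0]],"twist":[0,0]}' ; python3 - <<'E'
from h import *
rgb,d,info=grab("wrist");save(rgb,"w2");P=cloud(info,d)
print(arm.read_state()["ee_pos"])
for c in ("wrist","top","side"):
    if c!="wrist":
        rgb,d,info=grab(c);P=cloud(info,d)
    for n,xy in dict(A=(.475,-.007),B=(.46,-.237),C=(.601,-.246),D=(.5505,-.348)).items():
        print(c,n,"hous",rect(P,xy,.042,.015,.039),"top",rect(P,xy,.042,.054,.07))
E
```

```text
t: 3.4
ee_pos: [0.5488, -0.2913, 0.1744]
tool_rot: [[-0.998, 0.057, -0.001], [0.057, 0.998, 0.002], [0.002, 0.002, -1.0]]
contact_force: [0.5, -0.0, -0.1]
opening: 0.699
grip_force: 0.0
[ 0.54934125 -0.29048188  0.17537876]
wrist A hous (array([476.5, -28.4]), array([46. ,  7.4]), 6.0, 1228, array([478. , -28.8,  25.9])) top None
wrist B hous (array([ 460.3, -235.6]), array([46.2, 46.2]), 60.8, 1415, array([ 466. , -246.2,   34.1])) top (array([ 460.2, -235.7]), array([35.6, 35.9]), 32.5, 2049, array([ 460.1, -236.1,   60.5]))
wrist C hous (array([ 593.8, -251.5]), array([27.4, 47.6]), 29.4, 769, array([ 584. , -255.3,   32.8])) top (array([ 591.2, -251.6]), array([34.1, 24.3]), 87.0, 972, array([ 591.4, -251.9,   63.1]))
wrist D hous (array([ 550.3, -346.6]), array([46. , 46.6]), 64.0, 664, array([ 532.4, -335.1,   33.1])) top (array([ 550.8, -346.8]), array([46. , 45.6]), 1.8, 2655, array([ 549.7, -346.2,   63.2]))
top A hous (array([474.9,  -6.6]), array([42.2, 45.1]), 0.1, 110, array([473.5,  -6.6,  34.3])) top (array([475.4,  -5.5]), array([33.2, 33.2]), 45.1, 117, array([475.5,
[... 682 characters left out ...]
.5, -27.7,  30.4])) top (array([475.8,  -8.5]), array([35.7, 34.1]), 67.7, 95, array([474.5, -11.2,  59.9]))
side B hous (array([ 459. , -238.9]), array([46., 46.]), 58.9, 228, array([ 451.4, -253.2,   32.8])) top (array([ 460.1, -239.3]), array([35.9, 33.2]), 65.3, 152, array([ 458.3, -241. ,   60.2]))
side C hous (array([ 601.5, -248.7]), array([46.3, 47. ]), 35.9, 201, array([ 589.3, -262.6,   29.3])) top (array([ 602.3, -248.4]), array([44. , 45.4]), 18.2, 227, array([ 600. , -251.1,   62.8]))
side D hous (array([ 550. , -350.8]), array([45.9, 46.9]), 62.0, 224, array([ 538.2, -365.8,   30.9])) top (array([ 550.6, -349.3]), array([45.5, 45.4]), 79.1, 306, array([ 548.5, -352.3,   62.9]))
```

```bash
python3 -m jog '{"dp":[[0.004,-0.141,-0.1],[0.004,-0.141,-0.1],[0.004,-0.141,-0.2],[0.004,-0.141,-0.25],[0.004,-0.141,-0.29],[0.004,-0.141,-0.311],[0.004,-0.141,-0.311],[0.004,-0.141,-0.311]],"twist":[0,0,0,0,0,0,0,0]}'; python3 -m jog '{"dp":[[0,0,0],[0,0,0],[0,0,0],[0,0,0],[0,0,0],[0,0,0]],"twist":[0,0,0,0,0,0]}' 0.3 20
```

```text
t: 4.35
ee_pos: [0.5515, -0.3476, 0.052]
tool_rot: [[-0.999, 0.054, 0.001], [0.054, 0.999, -0.001], [-0.001, -0.001, -1.0]]
contact_force: [0.5, 0.3, 0.2]
opening: 0.696
grip_force: 0.0
t: 4.95
ee_pos: [0.5511, -0.3479, 0.0516]
tool_rot: [[-0.998, 0.055, 0.001], [0.055, 0.998, -0.001], [-0.001, -0.0, -1.0]]
contact_force: [-0.1, 0.6, 5.4]
opening: 0.485
grip_force: 20.0
```

```bash
python3 -m jog '{"dp":[[0,0,0.05],[0,0,0.15],[0,0,0.27],[-0.02,0.08,0.3],[-0.05,0.2,0.3],[-0.08,0.3,0.3],[-0.1,0.4,0.3]],"twist":[0,0,0,0,0,0,0]}' ; python3 -m jog '{"dp":[[-0.02,0.12,0],[-0.03,0.24,0],[-0.04,0.36,0],[-0.05,0.48,0],[-0.06,0.6,0],[-0.07,0.72,0],[-0.08,0.84,0],[-0.08,0.96,0]],"twist":[0,0,0,0,0,0,0,0]}';python3 -m jog '{"dp":[[0,0.12,0],[0,0.22,0],[0,0.234,0],[0,0.234,0]],"twist":[0,0,0,0]}'
```

```text
t: 5.65
ee_pos: [0.5096, -0.1862, 0.1707]
tool_rot: [[-0.998, 0.056, -0.001], [0.056, 0.998, 0.0], [0.001, 0.0, -1.0]]
contact_force: [0.5, -0.5, -0.2]
opening: 0.483
grip_force: 20.0
t: 6.45
ee_pos: [0.4779, 0.1981, 0.1708]
tool_rot: [[-0.998, 0.055, -0.0], [0.055, 0.998, -0.0], [0.0, -0.0, -1.0]]
contact_force: [1.4, 0.4, 0.5]
opening: 0.489
grip_force: 20.0
t: 6.85
ee_pos: [0.4783, 0.2906, 0.1703]
tool_rot: [[-0.999, 0.053, -0.001], [0.053, 0.999, -0.001], [0.001, -0.001, -1.0]]
contact_force: [-0.1, -0.4, -0.0]
opening: 0.488
grip_force: 20.0
```

```bash
python3 -m jog '{"dp":[[0,-0.003,-0.1],[0,-0.003,-0.2],[0,-0.003,-0.28],[0,-0.003,-0.34],[0,-0.003,-0.365],[0,-0.003,-0.379],[0,-0.003,-0.379],[0,-0.003,-0.379]],"twist":[0,0,0,0,0,0,0,0]}' ; python3 -m jog '{"dp":[[0,0,0],[0,0,0],[0,0,0],[0,0,0]],"twist":[0,0,0,0]}' 0.6; python3 -m jog '{"dp":[[0,0,0.1],[0,0,0.2],[0,0,0.3],[0.05,-0.1,0.35],[0.05,-0.2,0.35],[0.05,-0.3,0.35],[0.05,-0.3,0.35]],"twist":[0,0,0,0,0,0,0]}'
python3 - <<'E'
from h import *
for c in("wrist","top"):
    rgb,d,info=grab(c);P=cloud(info,d); save(rgb,c+"3")
    print(arm.read_state()["ee_pos"],rect(P,(.4783,.2895),.045,.022,.04))
    for n,xy in dict(A=(.475,-.007),B=(.46,-.237),C=(.601,-.246),D=(.5505,-.348)).items():
        print(c,n,"hous",rect(P,xy,.042,.015,.039),"top",rect(P,xy,.042,.054,.07))
E
```

```text
t: 7.65
ee_pos: [0.4795, 0.2887, 0.0204]
tool_rot: [[-0.998, 0.056, 0.002], [0.056, 0.998, 0.001], [-0.002, 0.001, -1.0]]
contact_force: [0.2, -0.1, -0.7]
opening: 0.49
grip_force: 20.0
t: 8.05
ee_pos: [0.4789, 0.2888, 0.0196]
tool_rot: [[-0.998, 0.055, 0.0], [0.055, 0.998, 0.0], [-0.0, 0.0, -1.0]]
contact_force: [-0.1, -0.6, 0.8]
opening: 0.601
grip_force: 0.0
t: 8.75
ee_pos: [0.4988, 0.1649, 0.1596]
tool_rot: [[-0.998, 0.059, -0.0], [0.059, 0.998, -0.001], [0.0, -0.001, -1.0]]
contact_force: [0.1, 0.9, -0.1]
opening: 0.601
grip_force: 0.0
[0.49888864 0.166928   0.15956384] (array([479.9, 287.4]), array([45.8, 45.5]), 41.4, 2556, array([479.1, 286.5,  29.2]))
wrist A hous (array([475.,  -5.]), array([47.1, 46.2]), 1.5, 1907, array([468.1,  12.8,  33.6])) top (array([475.6,  -5.7]), array([35.7, 36.7]), 20.2, 2007, array([474.7,  -4. ,  60.5]))
wrist B hous None top None
wrist C hous None top None
wrist D hous None top None
[0.4989459  0.16822157 0.15952042] None
top A hous (array([470.4,  -9.6]), array([45.1, 45.1]), 0.1, 114, array([466.1, -12.7,  34.2])) top (array([469.7,  -9.9]), array([35. , 32.3]), 0.2, 119, array([469.7,  -8.5,  60.8]))
top B hous (array([ 459.3, -235.1]), array([46.3, 46.5]), 60.4, 115, array([ 460.3, -225.3,   32.9])) top (array([ 459.6, -235.7]), array([35.4, 32.4]), 89.6, 122, array([ 459.6, -234.9,   60.2]))
top C hous (array([ 602.2, -245.3]), array([45.5, 46.5]), 34.2, 55, array([ 596.1, -230.2,   33.2])) top (array([ 602.5, -245.5]), array([44.7, 45.2]), 71.0, 196, array([ 602.5, -244.5,   62.8]))
top D hous (array([ 550.1, -347. ]), array([47.4, 47.3]), 62.9, 123, array([ 544.7, -335.5,   32.7])) top (array([ 551.1, -346.6]), array([32.9, 35.2]), 1.1, 119, array([ 549.7, -345.9,   59.9]))
```

```bash
python3 -m jog '{"dp":[[0.0,-0.12,0],[0.03,-0.24,0],[0.06,-0.36,0],[0.09,-0.48,0],[0.12,-0.6,0],[0.15,-0.72,0],[0.18,-0.84,0],[0.22,-0.95,0]],"twist":[0,0,0,0,0,0,0,0]}' 0.7; python3 -m jog '{"dp":[[0.03,-0.07,0],[0.04,-0.083,0],[0.04,-0.083,0]],"twist":[0,0,0]}'; python3 - <<'E'
from h import *
rgb,d,info=grab("wrist");P=cloud(info,d)
print(arm.read_state()["ee_pos"])
for n,xy in dict(C=(.602,-.246),B=(.46,-.237),D=(.55,-.347)).items():
    print(n,"hous",rect(P,xy,.042,.015,.039),"top",rect(P,xy,.042,.054,.07))
E
```

```text
t: 9.65
ee_pos: [0.5877, -0.2121, 0.1591]
tool_rot: [[-0.999, 0.054, 0.0], [0.054, 0.999, 0.0], [-0.0, 0.0, -1.0]]
contact_force: [-0.2, 0.7, 0.1]
opening: 0.701
grip_force: 0.0
t: 9.95
ee_pos: [0.6035, -0.2438, 0.1584]
tool_rot: [[-0.998, 0.055, -0.001], [0.055, 0.998, 0.001], [0.001, 0.001, -1.0]]
contact_force: [-0.1, -0.7, 0.9]
opening: 0.704
grip_force: 0.0
[ 0.60309691 -0.24285023  0.15864565]
C hous (array([ 602.5, -246. ]), array([47.2, 46.2]), 33.6, 674, array([ 585.3, -244.1,   33.3])) top (array([ 602.6, -245.7]), array([45.9, 45.9]), 57.1, 2949, array([ 601.7, -245.5,   63.2]))
B hous (array([ 462.6, -236.8]), array([45.9, 41.3]), 60.8, 1531, array([ 476.1, -238.6,   34. ])) top (array([ 472.1, -236.5]), array([33.4, 12.1]), 87.4, 861, array([ 471.3, -236.4,   60.3]))
D hous (array([ 550.7, -346.8]), array([46.7, 47.2]), 63.8, 1715, array([ 545.1, -332.7,   33.8])) top (array([ 551.2, -346.7]), array([35.8, 35.6]), 75.6, 2109, array([ 550.6, -345.9,   60.6]))
```

```bash
python3 -m jog '{"dp":[[0,-0.006,-0.08],[0,-0.006,-0.16],[0,-0.006,-0.22],[0,-0.006,-0.255],[0,-0.006,-0.268],[0,-0.006,-0.268],[0,-0.006,-0.268]],"twist":[0,0,0,0,0,0,0]}'; python3 -m jog '{"dp":[[0,0,0],[0,0,0],[0,0,0],[0,0,0],[0,0,0],[0,0,0]],"twist":[0,0,0,0,0,0]}' 0.3 20;python3 -m jog '{"dp":[[0,0,0.05],[0,0,0.15],[0,0,0.27],[-0.03,0.08,0.3],[-0.06,0.2,0.3],[-0.09,0.3,0.3],[-0.12,0.4,0.3]],"twist":[0,0,0,0,0,0,0]}' ; python3 -m jog '{"dp":[[-0.03,0.12,0],[-0.06,0.24,0],[-0.09,0.36,0],[-0.12,0.48,0],[-0.15,0.6,0],[-0.18,0.7,0],[-0.19,0.753,0],[-0.19,0.753,0]],"twist":[0,0,0,0,0,0,0,0]}'; python3 -m jog '{"dp":[[0,0,0],[0,0,0]],"twist":[0,0]}'
```

```text
t: 10.7
ee_pos: [0.6036, -0.2469, 0.0535]
tool_rot: [[-0.999, 0.055, 0.002], [0.055, 0.999, -0.001], [-0.002, -0.001, -1.0]]
contact_force: [0.4, 0.6, 0.7]
opening: 0.701
grip_force: 0.0
t: 11.3
ee_pos: [0.6031, -0.2469, 0.0527]
tool_rot: [[-0.998, 0.055, 0.001], [0.055, 0.998, -0.0], [-0.001, -0.0, -1.0]]
contact_force: [-0.3, 1.7, 5.0]
opening: 0.49
grip_force: 20.0
t: 12.0
ee_pos: [0.5539, -0.0856, 0.1719]
tool_rot: [[-0.998, 0.056, -0.0], [0.056, 0.998, -0.0], [0.0, -0.0, -1.0]]
contact_force: [0.6, 0.2, -0.1]
opening: 0.498
grip_force: 1.8
t: 12.8
ee_pos: [0.4779, 0.2167, 0.1718]
tool_rot: [[-0.999, 0.051, -0.0], [0.051, 0.999, 0.0], [0.0, 0.0, -1.0]]
contact_force: [0.3, 0.3, -1.3]
opening: 0.49
grip_force: 20.0
t: 13.0
ee_pos: [0.4791, 0.2132, 0.1719]
tool_rot: [[-0.998, 0.056, -0.0], [0.056, 0.998, -0.0], [0.0, -0.0, -1.0]]
contact_force: [0.6, -0.9, -0.4]
opening: 0.486
grip_force: 20.0
```

The grip reading dropped to 1.8 N in transit, so I'll check how the cap now sits in the fingers.

```bash
python3 - <<'E'
from h import *
rgb,d,info=grab("side");P=cloud(info,d);e=arm.read_state()["ee_pos"];print(e)
m=(np.abs(P[...,0]-e[0])<.03)&(np.abs(P[...,1]-e[1])<.05)&(P[...,2]>.1)&(P[...,2]<.3)
r,c=np.where(m);print(r.min(),r.max(),c.min(),c.max())
q=P[m];print(np.percentile(q[:,2],[0,1,5,50]))
r0,c0=int(r.mean())-50,int(c.mean())-65
save(cv2.resize(rgb[r0:r0+110,c0:c0+140],(700,550),interpolation=cv2.INTER_CUBIC),"s4")
E
```

```text
[0.47917049 0.21306277 0.1719562 ]
94 141 257 283
[0.15942903 0.16086019 0.16390648 0.20344952]
```

View pics/s4.png

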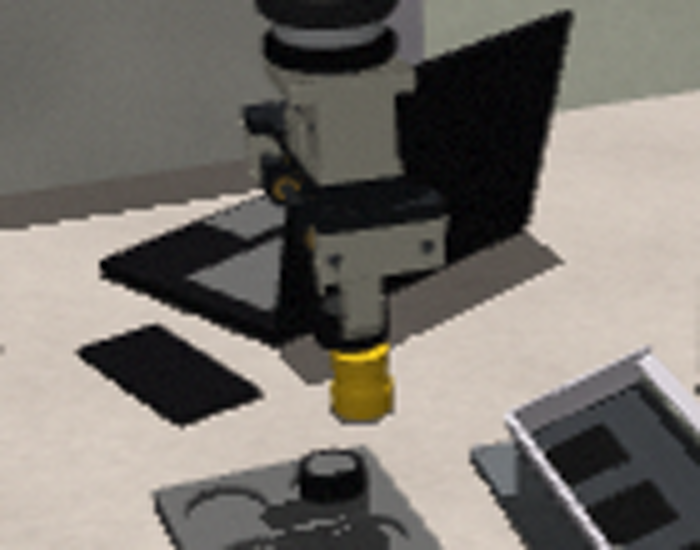

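The cap is still level in the fingers at about (345,335), with its rim 12 mm below the tips, so it did not slip. The first cap sits in its recess at (330,470).

```bash
python3 -m jog '{"dp":[[0,0.006,-0.1],[0,0.006,-0.2],[0,0.006,-0.28],[0,0.006,-0.34],[0,0.006,-0.365],[0,0.006,-0.379],[0,0.006,-0.379],[0,0.006,-0.379]],"twist":[0,0,0,0,0,0,0,0]}' ; python3 -m jog '{"dp":[[0,0,0],[0,0,0],[0,0,0],[0,0,0]],"twist":[0,0,0,0]}' 0.6; python3 -m jog '{"dp":[[0,0,0.1],[0,0,0.2],[0,0,0.3],[0,-0.1,0.35],[0,-0.2,0.35],[0,-0.3,0.35],[0,-0.3,0.35]],"twist":[0,0,0,0,0,0,0]}'
python3 - <<'E'
from h import *
for c in("wrist","top"):
    rgb,d,info=grab(c);P=cloud(info,d); save(rgb,c+"5")
    print(arm.read_state()["ee_pos"],rect(P,(.4783,.2895),.036,.022,.04),rect(P,(.4785,.2155),.036,.022,.04))
    for n,xy in dict(A=(.47,-.012),B=(.46,-.237),C=(.601,-.246),D=(.5505,-.348)).items():
        print(c,n,"hous",rect(P,xy,.045,.015,.039),"top",rect(P,xy,.042,.054,.07))
E
```

```text
t: 13.85
ee_pos: [0.4797, 0.2167, 0.0216]
tool_rot: [[-0.998, 0.056, 0.002], [0.056, 0.998, 0.001], [-0.002, 0.001, -1.0]]
contact_force: [0.1, -0.0, 0.2]
opening: 0.492
grip_force: 20.0
t: 14.25
ee_pos: [0.4789, 0.2168, 0.0208]
tool_rot: [[-0.998, 0.055, 0.001], [0.055, 0.998, 0.0], [-0.001, 0.0, -1.0]]
contact_force: [-0.2, 0.5, -0.0]
opening: 0.602
grip_force: 0.0
t: 14.95
ee_pos: [0.4788, 0.0931, 0.1608]
tool_rot: [[-0.998, 0.059, 0.0], [0.059, 0.998, -0.001], [-0.0, -0.001, -1.0]]
contact_force: [-0.5, 0.3, -0.0]
opening: 0.599
grip_force: 0.0
[0.47882593 0.09497762 0.16074285] (array([479.8, 287.6]), array([46.8, 45.4]), 87.0, 2552, array([479. , 285.6,  29.1])) (array([479.3, 215.7]), array([45.9, 45.3]), 5.1, 2422, array([478.4, 214.6,  29.2]))
wrist A hous (array([448.4, -21.6]), array([46.1, 45.4]), 0.8, 1363, array([445.4,  -3.7,  33.9])) top (array([448.3, -22.5]), array([35.8, 36. ]), 42.9, 1967, array([447.6, -21.2,  60.6]))
wrist B hous None top None
wrist C hous None top None
wrist D hous None top None
[0.47885052 0.09620302 0.16064976] (array([481.4, 301.2]), array([17.3, 42.9]), 82.7, 67, array([480.5, 298.8,  29.3])) None
top A hous (array([448.1, -23.2]), array([42.1, 42.1]), 0.2, 86, array([457.1, -18.7,  34.9])) top (array([447.7, -21.7]), array([32.3, 32.3]), 0.3, 116, array([449.1, -23.1,  60.2]))
top B hous (array([ 459.7, -235.5]), array([46.9, 45.9]), 60.6, 114, array([ 461.7, -224.8,   33.6])) top (array([ 459.6, -235.1]), array([35.3, 32.4]), 89.5, 123, array([ 460.9, -234.9,   60.2]))
top C hous (array([ 602.1, -245.6]), array([45.6, 46.6]), 33.6, 111, array([ 596.3, -237.7,   33.6])) top (array([ 602.8, -245.1]), array([33.6, 34.7]), 45.9, 119, array([ 602.7, -244.7,   60.1]))
top D hous (array([ 549.9, -346.6]), array([46.6, 47.3]), 64.3, 122, array([ 544.7, -333.8,   33.1])) top (array([ 551.1, -346.9]), array([34.6, 32.8]), 89.6, 118, array([ 549.7, -345.9,   60.1]))
```

```bash
python3 -m jog '{"dp":[[-0.04,-0.12,0],[-0.078,-0.24,0],[-0.078,-0.295,-0.05],[-0.078,-0.295,-0.15],[-0.078,-0.295,-0.23],[-0.078,-0.295,-0.285],[-0.078,-0.295,-0.307],[-0.078,-0.295,-0.307]],"twist":[0.044,0.044,0.044,0.044,0.044,0.044,0.044,0.044]}'; python3 -m jog '{"dp":[[0,0,0],[0,0,0],[0,0,0],[0,0,0],[0,0,0],[0,0,0]],"twist":[0,0,0,0,0,0]}' 0.2 40
```

```text
t: 15.85
ee_pos: [0.4472, -0.0203, 0.0369]
tool_rot: [[-1.0, -0.015, -0.002], [-0.015, 1.0, 0.001], [0.002, 0.001, -1.0]]
contact_force: [-0.0, 0.2, 0.8]
opening: 0.602
grip_force: 0.0
t: 16.45
ee_pos: [0.4484, -0.0215, 0.0386]
tool_rot: [[-1.0, -0.014, 0.002], [-0.014, 1.0, -0.0], [-0.002, -0.0, -1.0]]
contact_force: [-0.7, 0.5, 7.1]
opening: 0.38
grip_force: 40.0
```

```bash
python3 -m jog '{"dp":[[0,0,0.05],[0,0,0.15],[0,0,0.27],[0.05,0.05,0.37],[0.13,0.14,0.38],[0.21,0.23,0.38],[0.29,0.32,0.38],[0.37,0.42,0.38]],"twist":[0,0,0,-0.048,-0.048,-0.048,-0.048,-0.048]}'; python3 -m jog '{"dp":[[0.056,0.075,0],[0.056,0.075,0],[0.056,0.075,-0.06],[0.056,0.075,-0.12],[0.056,0.075,-0.12],[0.056,0.075,-0.12]],"twist":[0,0,0,0,0,0]}'
```

```text
t: 17.25
ee_pos: [0.5955, 0.1469, 0.1894]
tool_rot: [[-0.998, 0.062, -0.001], [0.062, 0.998, -0.0], [0.001, -0.0, -1.0]]
contact_force: [1.0, -1.2, -3.4]
opening: 0.384
grip_force: 40.0
t: 17.85
ee_pos: [0.6168, 0.1752, 0.1416]
tool_rot: [[-0.998, 0.062, -0.001], [0.062, 0.998, -0.0], [0.001, -0.0, -1.0]]
contact_force: [0.6, -0.0, -1.6]
opening: 0.382
grip_force: 40.0
```

```bash
python3 -m jog '{"dp":[[0.005,0.003,-0.03],[0.005,0.003,-0.055],[0.005,0.003,-0.075],[0.005,0.003,-0.084],[0.005,0.003,-0.084],[0.005,0.003,-0.084]],"twist":[0,0,0,0,0,0]}'
```

```text
t: 18.45
ee_pos: [0.6194, 0.177, 0.1083]
tool_rot: [[-0.998, 0.061, 0.0], [0.061, 0.998, 0.0], [-0.0, 0.0, -1.0]]
contact_force: [0.1, 0.5, -1.9]
opening: 0.386
grip_force: 40.0
```

```bash
python3 -m jog '{"dp":[[0,0,-0.004],[0,0,-0.004],[0,0,-0.004]],"twist":[0,0,0]}'; python3 -m jog '{"dp":[[0,0,0],[0,0,0],[0,0,0],[0,0,0],[0,0,0]],"twist":[0,0,0,0,0]}' 0.52;  python3 -m jog '{"dp":[[0,0,0.05],[0,0,0.12],[0,0,0.22],[0,-0.08,0.25],[0,-0.2,0.25],[0,-0.3,0.25],[-0.1,-0.4,0.25],[-0.2,-0.5,0.25]],"twist":[0,0,0,0,0,0,0,0]}'
cat >> h.py <<'E'
O=np.array([.637,.055,.068]);yw,tl=np.radians(-3.45),.30
_c,_s,_ct,_st=np.cos(yw),np.sin(yw),np.cos(tl),np.sin(tl)
DR=np.array([[_c*_ct,-_s,-_c*_st],[_s*_ct,_c,-_s*_st],[_st,0,_ct]])
def ondeck(P,yp):
    Q=(P-O)@DR
    for nm,z0,z1 in(("hous",.026,.039),("top",.054,.066)):
        m=(np.abs(Q[...,1]-yp)<.04)&(np.abs(Q[...,0]+.02)<.045)&(Q[...,2]>z0)&(Q[...,2]<z1)&(Q[...,0]>-.0495)
        q=Q[m]
        if len(q)>5:
            c,s,a=cv2.minAreaRect((q[:,:2]*1000).astype(np.float32));print(yp,nm,np.round(c,1),np.round(s,1),round(a,1),len(q),"z",np.round(np.median(q[:,2])*1000,1))
            if nm=="top":
                f=np.linalg.lstsq(np.c_[q[:,:2],np.ones(len(q))],q[:,2],rcond=None)[0];print("tilt",np.round(f[:2],3))
E
python3 - <<'E'
from h import *
print(arm.read_state()["ee_pos"])
for c in("wrist","top","side"):
    rgb,d,info=grab(c);P=cloud(info,d);save(rgb,c+"6");print(c);ondeck(P,.12)
    if c=="top":
      for n,xy in dict(B=(.46,-.237),C=(.601,-.246),D=(.5505,-.348)).items():
        print(c,n,"hous",rect(P,xy,.045,.015,.039),"top",rect(P,xy,.042,.054,.07))
E
```

```text
t: 18.75
ee_pos: [0.6193, 0.1769, 0.1067]
tool_rot: [[-0.998, 0.061, 0.0], [0.061, 0.998, 0.0], [-0.0, 0.0, -1.0]]
contact_force: [-0.7, 0.2, -3.7]
opening: 0.383
grip_force: 40.0
t: 19.25
ee_pos: [0.6193, 0.1769, 0.1067]
tool_rot: [[-0.998, 0.061, 0.0], [0.061, 0.998, 0.0], [-0.0, 0.0, -1.0]]
contact_force: [0.3, -0.2, -0.2]
opening: 0.52
grip_force: 0.0
t: 20.05
ee_pos: [0.5476, -0.0154, 0.206]
tool_rot: [[-0.998, 0.062, -0.0], [0.062, 0.998, -0.0], [0.0, -0.0, -1.0]]
contact_force: [0.8, -0.5, -0.1]
opening: 0.52
grip_force: 0.0
[ 0.54760419 -0.01539771  0.20598888]
wrist
0.12 hous [-45.  119.3] [46.3  8.9] 89.9 400 z 33.9
0.12 top [-35.4 120.7] [33.6 18.8] 89.4 862 z 60.2
tilt [0.082 0.017]
top
0.12 hous [-26.9 118.2] [44.8 45.6] 0.7 102 z 33.8
0.12 top [-26.7 118.5] [34.1 34.1] 1.7 135 z 59.8
tilt [-0.017  0.009]
top B hous (array([ 459.3, -234.9]), array([46. , 46.5]), 61.2, 118, array([ 460.3, -224.7,   34.3])) top (array([ 459.6, -235.1]), array([35.6, 32.2]), 89.8, 122, array([ 458.2, -234.9,   59.7]))
top C hous (array([ 602.2, -245.8]), array([45.6, 46.5]), 33.6, 113, array([ 596.2, -237.5,   33.7])) top (array([ 602.7, -244.8]), array([33.5, 34.2]), 46.9, 116, array([ 602.7, -245. ,   60. ]))
top D hous (array([ 550.1, -346.8]), array([46.8, 46. ]), 63.9, 126, array([ 544.8, -334.5,   33.5])) top (array([ 551.2, -347. ]), array([32.7, 34.5]), 0.1, 119, array([ 549.7, -346.1,   60.2]))
side
0.12 hous [-27.3 112.4] [39.3 44.4] 90.0 69 z 33.4
0.12 top [-31.8 117.1] [26.1 37.4] 3.8 50 z 59.5
tilt [0.002 0.088]
```

```bash
python3 -m jog '{"dp":[[-0.05,-0.11,0],[-0.1,-0.22,0],[-0.14,-0.33,0],[-0.18,-0.44,0],[-0.22,-0.55,-0.02],[-0.22,-0.55,-0.12],[-0.22,-0.55,-0.22],[-0.22,-0.55,-0.32]],"twist":[-0.09,-0.18,-0.287,-0.287,-0.287,-0.287,-0.287,-0.287]}' 0.6; python3 -m jog '{"dp":[[0,0,-0.06],[0,0,-0.09],[0,0,-0.1],[0,0,-0.1],[0,0,-0.1]],"twist":[0,0,0,0,0]}'
```

```text
t: 21.0
ee_pos: [0.4616, -0.2343, 0.0776]
tool_rot: [[-0.871, 0.491, 0.002], [0.491, 0.871, -0.001], [-0.002, 0.0, -1.0]]
contact_force: [0.2, -0.1, 0.8]
opening: 0.596
grip_force: 0.0
t: 21.5
ee_pos: [0.4616, -0.2342, 0.0398]
tool_rot: [[-0.872, 0.49, 0.002], [0.49, 0.872, -0.001], [-0.003, -0.0, -1.0]]
contact_force: [-0.3, -0.2, -0.3]
opening: 0.603
grip_force: 0.0
```

```bash
python3 -m jog '{"dp":[[-0.004,-0.003,-0.004],[-0.004,-0.003,-0.004]],"twist":[0,0]}' 0.6; python3 -m jog '{"dp":[[0,0,0],[0,0,0],[0,0,0],[0,0,0],[0,0,0],[0,0,0]],"twist":[0,0,0,0,0,0]}' 0.2 40; python3 -m jog '{"dp":[[0,0,0.05],[0,0,0.15],[0,0,0.27],[0.05,0.08,0.37],[0.09,0.18,0.38],[0.13,0.28,0.38],[0.17,0.38,0.38],[0.21,0.48,0.38]],"twist":[0,0,0,0.09,0.18,0.288,0.288,0.288]}'; python3 -m jog '{"dp":[[0.05,0.1,0],[0.1,0.2,0],[0.14,0.3,0],[0.175,0.35,0],[0.175,0.35,0],[0.175,0.35,0]],"twist":[0,0,0,0,0,0]}'
```

```text
t: 21.7
ee_pos: [0.4591, -0.2353, 0.0376]
tool_rot: [[-0.872, 0.49, 0.001], [0.49, 0.872, -0.001], [-0.001, -0.0, -1.0]]
contact_force: [-0.5, -0.1, -0.6]
opening: 0.603
grip_force: 0.0
t: 22.3
ee_pos: [0.459, -0.235, 0.037]
tool_rot: [[-0.872, 0.49, 0.0], [0.49, 0.872, 0.0], [-0.0, 0.0, -1.0]]
contact_force: [-0.6, 0.6, 2.4]
opening: 0.385
grip_force: 40.0
t: 23.1
ee_pos: [0.5428, -0.0413, 0.1884]
tool_rot: [[-0.998, 0.059, -0.001], [0.059, 0.998, 0.0], [0.001, 0.0, -1.0]]
contact_force: [0.6, -0.2, -2.7]
opening: 0.384
grip_force: 40.0
t: 23.7
ee_pos: [0.6122, 0.0971, 0.1876]
tool_rot: [[-0.998, 0.059, -0.003], [0.059, 0.998, -0.001], [0.002, -0.001, -1.0]]
contact_force: [-0.1, -0.2, -2.5]
opening: 0.385
grip_force: 40.0
```

```bash
python3 -m jog '{"dp":[[0.005,-0.002,-0.08],[0.005,-0.002,-0.15],[0.005,-0.002,-0.18],[0.005,-0.002,-0.197],[0.005,-0.002,-0.204],[0.005,-0.002,-0.204],[0.005,-0.002,-0.204]],"twist":[0,0,0,0,0,0,0]}'
```

```text
t: 24.4
ee_pos: [0.6156, 0.0961, 0.1086]
tool_rot: [[-0.998, 0.06, 0.002], [0.06, 0.998, 0.0], [-0.002, 0.0, -1.0]]
contact_force: [-0.1, 0.1, -3.0]
opening: 0.383
grip_force: 40.0
```

```bash
python3 -m jog '{"dp":[[-0.002,0,-0.006],[-0.002,0,-0.006],[-0.002,0,-0.006]],"twist":[0,0,0]}'; python3 -m jog '{"dp":[[0,0,0],[0,0,0],[0,0,0],[0,0,0],[0,0,0]],"twist":[0,0,0,0,0]}' 0.52;  python3 -m jog '{"dp":[[0,0,0.05],[0,0,0.12],[0,0,0.22],[0,-0.08,0.25],[0,-0.2,0.25],[0,-0.3,0.25],[-0.02,-0.42,0.25],[-0.03,-0.54,0.25]],"twist":[0,0,0,0.09,0.18,0.27,0.36,0.413]}'
python3 - <<'E'
from h import *
print(arm.read_state()["ee_pos"],arm.read_state()["joint_pos"])
rgb,d,info=grab("top");P=cloud(info,d)
ondeck(P,.12);ondeck(P,.04)
for n,xy in dict(C=(.601,-.246),D=(.5505,-.348)).items():
    print(n,"hous",rect(P,xy,.045,.015,.039),"top",rect(P,xy,.042,.054,.07))
E
```

```text
t: 24.7
ee_pos: [0.6142, 0.0963, 0.1051]
tool_rot: [[-0.998, 0.06, 0.0], [0.06, 0.998, 0.0], [-0.0, 0.0, -1.0]]
contact_force: [0.5, -0.0, -2.4]
opening: 0.381
grip_force: 40.0
t: 25.2
ee_pos: [0.6142, 0.0962, 0.1051]
tool_rot: [[-0.998, 0.06, 0.0], [0.06, 0.998, 0.0], [-0.0, 0.0, -1.0]]
contact_force: [0.5, -0.6, -0.1]
opening: 0.519
grip_force: 0.0
t: 26.0
ee_pos: [0.6016, -0.1212, 0.2051]
tool_rot: [[-0.828, -0.56, 0.0], [-0.56, 0.828, 0.0], [-0.0, -0.0, -1.0]]
contact_force: [1.0, 0.2, -0.3]
opening: 0.52
grip_force: 0.0
[ 0.60159167 -0.12121917  0.20508906] [-3.23711012e-01  5.22012678e-01  1.29750391e+00  1.14383136e-04
  1.32199000e+00 -2.48912821e+00]
0.12 hous [-26.3 118.6] [45.2 45.3] 0.6 108 z 33.5
0.12 top [-26.7 118.7] [34.7 35.4] 5.7 131 z 60.1
tilt [-0.014 -0.012]
0.04 hous [-26.3  38.8] [45.3 45.3] 89.8 108 z 33.6
0.04 top [-26.9  39.8] [34.  33.8] 1.7 131 z 60.2
tilt [-0.014  0.025]
C hous (array([ 586.8, -233.6]), array([29.9,  8.9]), 32.3, 30, array([ 584.1, -233.4,   32.5])) top None
D hous (array([ 550.1, -346.9]), array([47.3, 46.4]), 63.8, 123, array([ 545. , -334.5,   32.9])) top (array([ 550.9, -347.1]), array([33.9, 34. ]), 8.9, 119, array([ 549.8, -345.9,   59.7]))
```

```bash
python3 -m jog '{"dp":[[0.002,-0.11,0],[0.002,-0.22,0],[0.002,-0.311,-0.03],[0.002,-0.311,-0.14],[0.002,-0.311,-0.25],[0.002,-0.311,-0.33],[0.002,-0.311,-0.38],[0.002,-0.311,-0.4]],"twist":[0,0,0,-0.005,-0.005,-0.005,-0.005,-0.005]}' 0.6; python3 -m jog '{"dp":[[0,0,-0.015],[0,0,-0.015],[0,0,-0.015]],"twist":[0,0,0]}'
```

```text
t: 26.85
ee_pos: [0.6017, -0.2434, 0.0422]
tool_rot: [[-0.836, -0.548, -0.004], [-0.548, 0.836, 0.002], [0.002, 0.004, -1.0]]
contact_force: [-0.0, 0.6, -0.4]
opening: 0.6
grip_force: 0.0
t: 27.15
ee_pos: [0.6037, -0.2445, 0.0402]
tool_rot: [[-0.836, -0.549, 0.002], [-0.549, 0.836, -0.001], [-0.001, -0.002, -1.0]]
contact_force: [-0.7, -0.5, 0.1]
opening: 0.598
grip_force: 0.0
```

```bash
python3 -m jog '{"dp":[[-0.003,-0.002,-0.004],[-0.003,-0.002,-0.004]],"twist":[0,0]}' 0.6; python3 -m jog '{"dp":[[0,0,0],[0,0,0],[0,0,0],[0,0,0],[0,0,0],[0,0,0]],"twist":[0,0,0,0,0,0]}' 0.2 40; python3 -m jog '{"dp":[[0,0,0.05],[0,0,0.15],[0,0,0.27],[0,0.05,0.37],[0.01,0.15,0.38],[0.017,0.25,0.38],[0.017,0.35,0.38],[0.017,0.45,0.38]],"twist":[0,0,0,-0.09,-0.18,-0.27,-0.36,-0.409]}'; python3 -m jog '{"dp":[[0,0.1,0],[0,0.19,0],[0,0.205,0],[0,0.205,0],[0,0.205,0]],"twist":[0,0,0,0,0]}'
```

```text
t: 27.35
ee_pos: [0.6019, -0.2453, 0.038]
tool_rot: [[-0.836, -0.549, 0.001], [-0.549, 0.836, -0.001], [-0.0, -0.001, -1.0]]
contact_force: [-0.0, -0.6, 0.5]
opening: 0.605
grip_force: 0.0
t: 27.95
ee_pos: [0.6019, -0.2452, 0.0375]
tool_rot: [[-0.836, -0.549, 0.0], [-0.549, 0.836, -0.0], [-0.0, -0.0, -1.0]]
contact_force: [0.4, -1.5, 0.6]
opening: 0.383
grip_force: 40.0
t: 28.75
ee_pos: [0.6077, -0.0633, 0.1885]
tool_rot: [[-0.998, 0.067, -0.002], [0.067, 0.998, 0.001], [0.002, 0.001, -1.0]]
contact_force: [-0.1, 1.0, -2.3]
opening: 0.381
grip_force: 40.0
t: 29.25
ee_pos: [0.6083, 0.0163, 0.1888]
tool_rot: [[-0.998, 0.062, -0.001], [0.062, 0.998, -0.0], [0.001, -0.0, -1.0]]
contact_force: [-1.2, -0.5, -3.4]
opening: 0.382
grip_force: 40.0
```

```bash
python3 -m jog '{"dp":[[0.002,0.001,-0.08],[0.002,0.001,-0.15],[0.002,0.001,-0.18],[0.002,0.001,-0.197],[0.002,0.001,-0.206],[0.002,0.001,-0.206],[0.002,0.001,-0.206],[0.002,0.001,-0.206]],"twist":[0,0,0,0,0,0,0,0]}'
```

```text
t: 30.05
ee_pos: [0.6099, 0.0174, 0.1079]
tool_rot: [[-0.998, 0.061, 0.002], [0.061, 0.998, -0.0], [-0.002, 0.0, -1.0]]
contact_force: [0.5, -0.3, -2.5]
opening: 0.384
grip_force: 40.0
```

```bash
python3 -m jog '{"dp":[[0,-0.001,-0.005],[0,-0.001,-0.005],[0,-0.001,-0.005]],"twist":[0,0,0]}'; python3 -m jog '{"dp":[[0,0,0],[0,0,0],[0,0,0],[0,0,0],[0,0,0]],"twist":[0,0,0,0,0]}' 0.52;  python3 -m jog '{"dp":[[0,0,0.05],[0,0,0.12],[0,0,0.22],[0,-0.08,0.25],[-0.03,-0.2,0.25],[-0.06,-0.32,0.25],[-0.09,-0.44,0.25],[-0.13,-0.56,0.25]],"twist":[0,0,0,-0.09,-0.18,-0.25,-0.25,-0.25]}'
python3 - <<'E'
from h import *
print(arm.read_state()["ee_pos"])
rgb,d,info=grab("top");P=cloud(info,d)
for y in(.12,.04,-.04):ondeck(P,y)
for c in("top","wrist"):
    if c=="wrist":rgb,d,info=grab(c);P=cloud(info,d)
    print("D hous",rect(P,(.5505,-.347),.045,.015,.039),"top",rect(P,(.5505,-.347),.042,.054,.07))
E
```

```text
t: 30.35
ee_pos: [0.6093, 0.017, 0.1049]
tool_rot: [[-0.998, 0.061, 0.0], [0.061, 0.998, 0.0], [-0.0, 0.0, -1.0]]
contact_force: [-0.1, -0.1, -3.1]
opening: 0.384
grip_force: 40.0
t: 30.85
ee_pos: [0.6094, 0.017, 0.1051]
tool_rot: [[-0.998, 0.061, 0.0], [0.061, 0.998, 0.0], [-0.0, 0.0, -1.0]]
contact_force: [0.6, 0.9, -0.6]
opening: 0.52
grip_force: 0.0
t: 31.65
ee_pos: [0.557, -0.2082, 0.2051]
tool_rot: [[-0.899, 0.438, 0.001], [0.438, 0.899, -0.0], [-0.001, 0.0, -1.0]]
contact_force: [1.1, -0.8, -0.7]
opening: 0.521
grip_force: 0.0
[ 0.55702614 -0.20817913  0.20506367]
0.12 hous [-26.4 118.4] [45.2 44.4] 89.9 105 z 34.1
0.12 top [-26.5 118.9] [33.7 34.2] 6.6 135 z 60.2
tilt [-0.038  0.017]
0.04 hous [-26.4  39.1] [46.  43.5] 2.0 109 z 33.8
0.04 top [-27.1  38.9] [33.4 34.5] 47.0 131 z 60.1
tilt [-0.024  0.012]
-0.04 hous [-25.9 -41.1] [45.1 43.5] 2.8 109 z 33.6
-0.04 top [-26.1 -41.1] [34.  34.1] 69.1 130 z 59.8
tilt [0.004 0.03 ]
D hous None top None
D hous (array([ 544.9, -343.5]), array([46.9, 33.6]), 62.0, 946, array([ 536.6, -330.6,   33.2])) top (array([ 535.9, -339.1]), array([14.3,  1.8]), 65.3, 31, array([ 535.4, -338.4,   56.7]))
```

```bash
python3 -m jog '{"dp":[[-0.01,-0.11,0],[-0.016,-0.22,0],[-0.016,-0.32,0],[-0.016,-0.343,-0.1],[-0.016,-0.343,-0.22],[-0.016,-0.343,-0.33],[-0.016,-0.343,-0.38],[-0.016,-0.343,-0.4]],"twist":[0,0,0,0,0,0,0,0]}' 0.6; python3 -m jog '{"dp":[[0,0,-0.016],[0,0,-0.016],[0,0,-0.016],[0,0,-0.016]],"twist":[0,0,0,0]}'
```

```text
t: 32.55
ee_pos: [0.5501, -0.3421, 0.0419]
tool_rot: [[-0.899, 0.439, -0.004], [0.439, 0.899, 0.003], [0.005, 0.001, -1.0]]
contact_force: [0.3, -0.0, 0.3]
opening: 0.603
grip_force: 0.0
t: 32.95
ee_pos: [0.5518, -0.3441, 0.04]
tool_rot: [[-0.899, 0.439, 0.002], [0.439, 0.899, -0.002], [-0.003, -0.0, -1.0]]
contact_force: [-0.0, -0.1, 0.3]
opening: 0.6
grip_force: 0.0
```

```bash
python3 -m jog '{"dp":[[-0.002,-0.006,-0.004],[-0.002,-0.006,-0.004]],"twist":[0,0]}' 0.6; python3 -m jog '{"dp":[[0,0,0],[0,0,0],[0,0,0],[0,0,0],[0,0,0],[0,0,0]],"twist":[0,0,0,0,0,0]}' 0.2 40; python3 -m jog '{"dp":[[0,0,0.05],[0,0,0.15],[0,0,0.27],[0,0.05,0.37],[0.02,0.15,0.38],[0.05,0.25,0.38],[0.08,0.35,0.38],[0.11,0.45,0.38]],"twist":[0,0,0,0.09,0.18,0.25,0.25,0.25]}'; python3 -m jog '{"dp":[[0.025,0.1,0],[0.025,0.2,0],[0.025,0.255,0],[0.025,0.255,0],[0.025,0.255,0]],"twist":[0,0,0,0,0]}'
```

```text
t: 33.15
ee_pos: [0.5503, -0.3464, 0.0373]
tool_rot: [[-0.898, 0.439, 0.0], [0.439, 0.898, -0.0], [-0.001, -0.0, -1.0]]
contact_force: [0.5, 0.5, -0.8]
opening: 0.598
grip_force: 0.0
t: 33.75
ee_pos: [0.5503, -0.346, 0.0369]
tool_rot: [[-0.899, 0.439, 0.0], [0.439, 0.899, 0.0], [-0.0, 0.0, -1.0]]
contact_force: [-0.7, 1.4, 0.3]
opening: 0.381
grip_force: 40.0
t: 34.55
ee_pos: [0.5942, -0.1645, 0.1886]
tool_rot: [[-0.998, 0.062, -0.001], [0.062, 0.998, 0.0], [0.001, 0.0, -1.0]]
contact_force: [0.8, 0.5, -2.7]
opening: 0.383
grip_force: 40.0
t: 35.05
ee_pos: [0.6042, -0.0639, 0.1886]
tool_rot: [[-0.998, 0.06, -0.001], [0.06, 0.998, -0.0], [0.0, -0.0, -1.0]]
contact_force: [-0.5, -0.7, -2.2]
opening: 0.383
grip_force: 40.0
```

Target tip (.6045,-.063,.105).

```bash
python3 -m jog '{"dp":[[0.001,0.001,-0.08],[0.001,0.001,-0.15],[0.001,0.001,-0.18],[0.001,0.001,-0.197],[0.001,0.001,-0.205],[0.001,0.001,-0.205],[0.001,0.001,-0.205],[0.001,0.001,-0.205]],"twist":[0,0,0,0,0,0,0,0]}';  python3 -m jog '{"dp":[[0,0,-0.005],[0,0,-0.005],[0,0,-0.005]],"twist":[0,0,0]}'
```

```text
t: 35.85
ee_pos: [0.6053, -0.0637, 0.1079]
tool_rot: [[-0.998, 0.061, 0.002], [0.061, 0.998, -0.0], [-0.002, -0.0, -1.0]]
contact_force: [-0.6, -0.3, -2.1]
opening: 0.384
grip_force: 40.0
t: 36.15
ee_pos: [0.6047, -0.0636, 0.105]
tool_rot: [[-0.998, 0.061, 0.0], [0.061, 0.998, 0.0], [-0.0, 0.0, -1.0]]
contact_force: [0.2, 0.1, -2.2]
opening: 0.386
grip_force: 40.0
```

```bash
python3 -m jog '{"dp":[[0,0,0],[0,0,0],[0,0,0],[0,0,0],[0,0,0]],"twist":[0,0,0,0,0]}' 0.52;  python3 -m jog '{"dp":[[0,0,0.05],[0,0,0.12],[0,0,0.22],[-0.05,0.08,0.28],[-0.1,0.2,0.3],[-0.14,0.32,0.3],[-0.14,0.44,0.3],[-0.14,0.56,0.3]],"twist":[0,0,0,0,0,0,0,0]}'
python3 - <<'E'
from h import *
print(arm.read_state()["ee_pos"])
for c in("top","wrist"):
    rgb,d,info=grab(c);P=cloud(info,d);save(rgb,c+"9");print(c)
    if c=="top":
        for y in(.12,.04,-.04,-.12):ondeck(P,y)
    for o in arm.spot_point(c,"lamp_button_top")[:2]:
        p=pt(info,d,*o["centre"]);print(o,p)
        m=(np.hypot(P[...,0]-p[0],P[...,1]-p[1])<.03)&(rgb.min(2)>150)&(P[...,2]>.02);q=P[m]
        if len(q)>5:print(len(q),q.mean(0),q.min(0),q.max(0))
    print(rect(P,(.4783,.2895),.036,.022,.04),rect(P,(.4785,.2155),.036,.022,.04))
E
```

```text
t: 36.65
ee_pos: [0.6048, -0.0636, 0.105]
tool_rot: [[-0.998, 0.061, 0.0], [0.061, 0.998, 0.0], [-0.0, 0.0, -1.0]]
contact_force: [0.4, 0.5, 0.3]
opening: 0.521
grip_force: 0.0
t: 37.45
ee_pos: [0.5481, 0.1621, 0.2256]
tool_rot: [[-0.998, 0.062, 0.001], [0.062, 0.998, 0.0], [-0.001, 0.0, -1.0]]
contact_force: [1.0, -0.5, -0.4]
opening: 0.519
grip_force: 0.0
[0.54809302 0.16213138 0.22563934]
top
0.12 hous [-13.2 102. ] [34.1 16.6] 44.9 44 z 33.9
0.04 hous [-26.5  39.2] [46.6 43.3] 2.1 102 z 33.9
0.04 top [-21.7  34.8] [34.3 22.8] 54.2 62 z 60.2
tilt [-0.049  0.02 ]
-0.04 hous [-26.3 -41.2] [45.  43.3] 2.7 110 z 34.0
-0.04 top [-27.1 -41. ] [34.5 33.8] 3.5 130 z 59.4
tilt [-0.    -0.003]
-0.12 hous [ -26.1 -121.1] [45.9 46.2] 89.8 113 z 33.3
-0.12 top [ -25.8 -121. ] [35.  30.9] 3.8 129 z 59.5
tilt [-0.022  0.017]
(array([480.6, 287.7]), array([45.1, 42.2]), 89.5, 190, array([480.5, 286.7,  28.6])) (array([475.7, 233. ]), array([33.6, 10.8]), 7.5, 33, array([477.6, 232.5,  28.6]))
wrist
(array([480.3, 287.7]), array([46.1, 45.8]), 58.8, 1886, array([479.9, 286.9,  29.2])) (array([479.8, 215.7]), array([45.8, 45.2]), 77.3, 1814, array([479.4, 215.7,  29.2]))
```

```bash
python3 - <<'E'
from h import *
def w(P,rgb,n):
    m=(np.hypot(P[...,0]-.655,P[...,1]-.27)<.05)&(P[...,1]>.243)&(rgb.astype(int).min(2)>130)&(P[...,2]>.015);q=P[m]
    if len(q):
        print(n,len(q),q.mean(0),q.min(0),q.max(0))
        t=q[q[:,2]>q[:,2].max()-.006];print(cv2.minEnclosingCircle((t[:,:2]*1000).astype(np.float32)),np.median(t[:,2]))
w(np.load("w1.npz")["P"],cv2.imread("pics/w1.png")[:,:,::-1],"w1")
w(0,0,0) if 0 else None
rgb,d,i=grab("side");w(cloud(i,d),rgb,"side")
rgb,d,i=grab("top");w(cloud(i,d),rgb,"top")
im=cv2.imread("pics/top0.png")[:,:,::-1]; 
for z in(.045,.06):
    K=i["intrinsics"];r,c=np.mgrid[:400,:640];D=np.stack([(c-K[0,2])/K[0,0],-(r-K[1,2])/K[1,1],-np.ones((400,640))],-1)@np.array(i["rotation"]).T
    Pz=i["eye"]+D*((z-i["eye"][2])/D[...,2])[...,None];w(Pz,im,f"top0 z{z}")
E
```

```text
w1 504 [0.63821295 0.27327049 0.04529097] [0.61990555 0.25018094 0.02354089] [0.6776189  0.29439289 0.06012632]
((648.8754272460938, 266.5652770996094), 12.358996391296387) 0.05785397501896622
top0 z0.045 79 [0.6489832  0.28992421 0.045     ] [0.6265344  0.26114217 0.045     ] [0.68669144 0.31780946 0.045     ]
((656.8692626953125, 292.70220947265625), 32.86119079589844) 0.04499999999999993
top0 z0.06 84 [0.64654041 0.28750853 0.06      ] [0.62476393 0.2573539  0.06      ] [0.68410965 0.31912006 0.06      ]
((654.4732666015625, 288.6742858886719), 32.53729248046875) 0.06000000000000005
```

```bash
python3 -m jog '{"dp":[[0.05,0.1,0.06],[0.1,0.2,0.12],[0.13,0.27,0.2],[0.13,0.27,0.25],[0.13,0.27,0.25],[0.13,0.27,0.25]],"twist":[0,0,0,0,0,0]}'
python3 - <<'E'
from h import *
print(arm.read_state()["ee_pos"])
rgb,d,info=grab("wrist");P=cloud(info,d);save(rgb,"w10")
print(arm.spot_point("wrist","lamp_button_top")[:2])
m=(np.hypot(P[...,0]-.65,P[...,1]-.267)<.032)&(P[...,2]>.015)&(P[...,2]<.08);q=P[m]
print(np.histogram(q[:,2],bins=np.arange(.015,.08,.004)))
wq=P[m&(rgb.astype(int).min(2)>130)];wq=wq[wq[:,2]>.05];print(len(wq),cv2.minEnclosingCircle((wq[:,:2]*1000).astype(np.float32)),np.median(wq[:,2]) if len(wq) else 0)
E
```

```text
t: 38.35
ee_pos: [0.601, 0.2667, 0.3241]
tool_rot: [[-0.998, 0.064, -0.001], [0.064, 0.998, -0.0], [0.001, -0.001, -1.0]]
contact_force: [-0.3, -0.5, -0.9]
opening: 0.522
grip_force: 0.0
[0.60099695 0.26669208 0.32406078]
[{'centre': [206.5, 316.8], 'score': 0.54}]
(array([  8,   6,  11,   4, 144, 684,  17,  77, 411,  18, 280,  28,   0,
         0,   0,   0]), array([0.015, 0.019, 0.023, 0.027, 0.031, 0.035, 0.039, 0.043, 0.047,
       0.051, 0.055, 0.059, 0.063, 0.067, 0.071, 0.075, 0.079]))
315 ((648.5775756835938, 266.9071350097656), 12.497509956359863) 0.057823865086293835
```

View pics/w10.png

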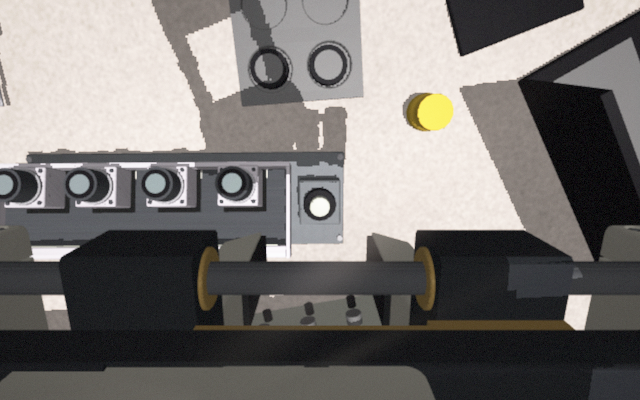

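The four heads stand on the pads and both caps sit in the tray. The button is at (319,206), which is world (0.6486, 0.2669), with its top at 58 mm and the collar about 9 mm lower.

```bash
python3 -m jog '{"dp":[[0.06,0,-0.05],[0.119,0,-0.15],[0.119,0,-0.26],[0.119,0,-0.36],[0.119,0,-0.46],[0.119,0,-0.54],[0.119,0,-0.6],[0.119,0,-0.62]],"twist":[0.09,0.18,0.27,0.35,0.35,0.35,0.35,0.35]}' 0; python3 -m jog '{"dp":[[0,0,0],[0,0,0],[0,0,0]],"twist":[0,0,0]}'
```

```text
t: 39.25
ee_pos: [0.6458, 0.2666, 0.0723]
tool_rot: [[-0.884, -0.468, -0.008], [-0.468, 0.884, -0.002], [0.008, 0.002, -1.0]]
contact_force: [0.7, 0.3, 0.1]
opening: 0.003
grip_force: 0.0
t: 39.55
ee_pos: [0.6492, 0.2685, 0.0788]
tool_rot: [[-0.883, -0.469, 0.003], [-0.469, 0.883, 0.001], [-0.003, -0.001, -1.0]]
contact_force: [-0.0, -0.4, 0.9]
opening: 0.005
grip_force: 0.0
```

```bash
python3 -m jog '{"dp":[[0,-0.003,-0.02],[0,-0.003,-0.04],[0,-0.003,-0.05],[0,-0.003,-0.058],[0,-0.003,-0.062],[0,-0.003,-0.064],[0,-0.003,-0.064],[0,-0.003,-0.064]],"twist":[0,0,0,0,0,0,0,0]}'
```

```text
t: 40.35
ee_pos: [0.6481, 0.267, 0.0523]
tool_rot: [[-0.883, -0.469, -0.0], [-0.469, 0.883, -0.0], [0.0, -0.0, -1.0]]
contact_force: [-3.1, -1.4, 7.0]
opening: 0.005
grip_force: 3.6
```

```bash
python3 -m jog '{"dp":[[0,0,-0.002],[0,0,-0.004],[0,0,-0.004]],"twist":[0,0,0]}'; python3 -m jog '{"dp":[[0,0,0.05],[0,0,0.15],[0,0,0.27],[0,0,0.38],[-0.1,0,0.45],[-0.2,0,0.45],[-0.3,0,0.45],[-0.3,0,0.45]],"twist":[0,0,0,0,0,0,0,0]}'
python3 - <<'E'
from h import *
s=arm.read_state();print(s["t"],s["ee_pos"],s["contact_force"])
for c in("side","top"):
    rgb,d,info=grab(c);P=cloud(info,d);save(rgb,c+"11");print(c)
    for y in(.12,.04,-.04,-.12):ondeck(P,y)
E
```

```text
t: 40.65
ee_pos: [0.6481, 0.2671, 0.0521]
tool_rot: [[-0.883, -0.469, 0.0], [-0.469, 0.883, -0.0], [-0.0, -0.0, -1.0]]
contact_force: [-5.3, -3.0, 15.0]
opening: 0.01
grip_force: 7.3
t: 41.45
ee_pos: [0.5231, 0.2673, 0.2296]
tool_rot: [[-0.882, -0.471, -0.004], [-0.471, 0.882, -0.001], [0.004, 0.001, -1.0]]
contact_force: [0.7, 0.2, -0.9]
opening: 0.004
grip_force: 0.0
41.45 [0.52307432 0.26733708 0.22960687] [ 0.69421993  0.17313002 -0.90102459]
side
0.12 hous [-26.6 115. ] [46.8 45.3] 87.5 67 z 33.9
0.12 top [-26.4 115.6] [34.8 34.4] 23.7 69 z 59.4
tilt [0.016 0.057]
0.04 hous [-26.6  34.8] [48.2 45.5] 89.9 89 z 33.5
0.04 top [-26.8  37.5] [36.5 33.8] 82.2 75 z 59.2
tilt [0.004 0.021]
-0.04 hous [-27.  -44.3] [45.2 45.3] 3.0 101 z 32.7
-0.04 top [-26.8 -42.7] [37.8 33.6] 88.2 87 z 59.1
tilt [0.022 0.05 ]
-0.12 hous [ -26.1 -124.6] [45.9 46.1] 88.7 117 z 33.2
-0.12 top [ -26.4 -123.9] [34.3 35.8] 50.2 103 z 59.2
tilt [0.013 0.051]
top
0.12 hous [-26.5 118.6] [43.9 45. ] 0.1 101 z 34.1
0.12 top [-26.5 118.5] [34.4 34.2] 2.9 134 z 60.1
tilt [-0.023  0.01 ]
0.04 hous [-26.6  39.1] [45.6 44.1] 1.2 110 z 33.6
0.04 top [-26.7  38.4] [33.7 35.5] 49.4 133 z 59.9
tilt [-0.035 -0.01 ]
-0.04 hous [-25.7 -41.1] [44.5 43.3] 2.9 107 z 33.3
-0.04 top [-27.6 -41.2] [34.8 33.8] 2.7 128 z 59.7
tilt [-0.01  -0.006]
-0.12 hous [ -26.2 -120.8] [45.7 45.9] 0.9 113 z 33.6
-0.12 top [ -25.9 -121.1] [34.5 31. ] 4.0 129 z 59.6
tilt [-0.048  0.002]
```

The button hit its hard stop: the force rose from 7 to 15 N with almost no further travel. All heads are still in place, so I'm handing in.

```bash
python3 -c "
from rig import arm
print(arm.hand_in())"
```

```text
the job is handed in; nothing more can be done
None
```

I handed the job in at about 41 s: all four heads measured flat, square and against the ledge on their pads, both caps (only two heads wore one) are in the tray, and the light button was pressed to its stop and let go; no verdict came back.

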